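Fetch the spice from behind the bottle and the mill

ROBOT

A 6-joint arm with a two-finger parallel gripper is mounted at the origin on a cart in front of the work surface, level with it; the furniture and walls round the work are solid. World frame = base frame: x ahead of the robot, y to its left, z up, the work surface at z = 0. Lengths are in m, angles in degrees, forces in N, time in s.
With the tool pointing down it reaches from about 0.375 to 0.9 m from the base axis. Payload 3.1 kg.
Tool frame: the origin (TCP) lies between the finger pads; the fingertips stand 11 mm ahead of it and the grasp point (between the pads) lies 8 mm behind it; z points along the fingers, y is the line along which they close (so a half turn about z gives the same grasp; the last joint's range is limited). The gripper opens to 87 mm and grips with 3 to 60 N. Pads are 19 mm wide; open, the fingers measure 117 mm over their backs; the gripper's body (75 mm by 190 mm) begins 51 mm behind the grasp point.
Start: joints at [65.403, 30.224, 82.088, -0, 67.689, -10.227], TCP at [0.155, 0.605, 0.234] pointing down, gripper open.
Joint ranges: [-176.69, 176.69], [-43.24, 126.21], [12.49, 139.97], [-82, 262], [0, 151.66], [-163.58, 163.58]. Speed limits (degrees/s): [159.86, 159.86, 180, 180, 180, 180].

INTERFACE

Orientations are given as a 3x3 rotation matrix whose columns are the frame's x, y, z axes.
In Python, from rig import bot gives the robot as it stands.
- The arm moves only by the tool apply_moves, never from a script. Its argument "steps" is a list that holds one entry, the list of rows, each a list of 7 numbers: the shift along the tool's x, y, z in cm, then the turn, a rotation vector about the tool's x, y, z in degrees, then the gripper command: -1 is shut, 1 is fully open, values between are in proportion. In form: [[[dx, dy, dz, rx, ry, rz, jaw], ...]]. A call has 1 to 20 rows; each row is the pose to reach, as a shift and turn from the pose commanded when the call began, along the tool's axes at that moment; what a row does not reach only later rows make up. A row lasts 1/8 s, in which the tool goes at most 62.5 mm and 10.7 degrees, less where a joint would pass 70% of its speed; a pose out of reach is approached as far as the arm can. A call with a gripper value outside its range is refused whole. The fingers move at their own pace and stop on an object; the grip force is fixed at half the most. Time passes only in rows, so rows that repeat a pose let the fingers close. It gives the time, the measured TCP pose, the force, the opening and the grip force at its end, in the units of the state.
- bot.read_state(): the state, without advancing time (a new reading comes with each control period).
- bot.capture(name): name is "scene" or "top" or "wrist"; returns the picture (400x640x3 uint8, blue, green, red); there is no depth.
- bot.camera_model(name): a dict with "intrinsics" (3x3 intrinsics, pixels), "R" (3x3) and "t" (3): a world point X has camera coordinates R X + t. Camera axes: x right, y down, z forward; pixel columns grow to the right and rows downward; lengths in m; the calibration is good to about 2 mm. A picture is of the moment at which its call begins: read the wrist's pose just before it. camera_model takes no time and is no camera call; for the wrist camera it gives the pose at the moment of the call.
- bot.hand_in(): hands the job in; it is judged then, once.
The state is a dict: "time_s": time; "joint_positions": joint angles; "qvel": joint speeds; "tau": joint torques, N m; "position": TCP position; "tcp_rot": TCP orientation; "force": force on the tool from outside, world axes, zero at the start; "moment": the same for the moment, N m; "opening": opening from 0.0 (shut) to 1.0 (fully open); "grasp_force": force on a finger pad.
Only numpy, scipy, OpenCV 4.12 (cv2) and the standard library are available. Lean on these libraries where they do the work, as an engineer would, in place of code of your own. Each camera call takes 0.05 s, during which the arm holds its last target. There are 200 camera calls.

TASK

The spice pot with the yellow cap is wanted, but it stands in the back row of the wooden condiment rack, behind the sauce bottle and the pepper mill. First clear these two onto the cork mat, then stand the yellow-capped pot on the round wooden board, and while the back row is still open slide the black stop along its steel rail until it is in line with the red mark, so that it closes the gap beside the pot that stays. Last, put the bottle and the mill each back in the compartment it came from; everything stays upright, and the white-capped pot and the amber glass are left where they stand.

Things in the scene. Friction and masses are not known exactly. Their poses are not given: they have to be found in the camera images.
- rack: Wooden condiment rack, fixed, 185 mm deep (x, away from robot) by 178 wide (y); origin mid underside; things stand on its base, 12 mm up. Front row: two compartments at x=-44.5, y=+42.5 and -42.5 mm, 80 x 78 inside, ledges and cheeks 26 high: sauce bottle in one, mill in the other. Back row: pots at x=+26; rail (8 mm rod) along y at x=+72, 50 up; end cheeks 66 high, rear ledge 34
- sauce_bottle: Loose dark grey sauce bottle with a green cap, 59 mm across, 203 mm tall, 0.48 kg, tapering from the shoulder to a cap about 28 mm across (grip it at the cap). Origin: centre of its underside, z up. It starts in one of the two front compartments of the rack, which one varies
- pepper_mill: Loose turned pepper mill of dark wood, 58 mm across at the foot, 170 mm tall, 0.18 kg; its ball-shaped head is 49 mm across, widest 142 mm above the foot (grip it there), with a 12 mm metal button on top. Origin: centre of its underside, z up. It starts in the other front compartment
- yellow_cap_pot: The wanted loose spice pot: golden-yellow cap (its top 21 mm), 43 mm across, 103 tall, 0.11 kg. Origin: centre of its underside, z up. It starts in the middle of the back row, some 9 mm from the white-capped pot: there is room for fingers only in front of it and behind it (along the rack's x), once the bottle and the mill are away
- white_cap_pot: Loose spice pot with a white cap, 41 mm across, 99 mm tall, at the +y end of the back row. It stays there. Origin: centre of its underside
- rail_stop: Black stop that slides along the rack's rail (rack y; 2 N friction, stays where left). It starts on the -y side of the yellow-capped pot; its travel ends 12 mm past the mark. Origin: on the rail axis, mid collar; axes as the rack's. Grip: upright ribbed tab, 18 (x) by 12 mm (y), over the origin, top 56 mm above it. A plate 6 mm thick reaches 62 mm forward, top 15 mm above origin
- stop_mark: Red band round the rail and red line on the rear ledge behind it, 6 mm wide, fixed to the rack. Origin: on the rail axis at the mark: the stop is in place when its origin lies here
- cork_mat: Cork mat, fixed, 160 mm (its x) by 110 mm (its y), 6 mm thick, lying beside the rack, left or right of it. Origin: centre of its underside. Room for bottle and mill one behind the other along its x
- round_board: Round brown wooden board, fixed, 130 mm across, 14 mm thick, on the other side of the rack. Origin: centre of its underside
- amber_glass: Loose amber drinking glass, 79 mm across, 97 mm tall, behind the rack; stays where it is. Origin: centre of its underside
Not all that is in view belongs to the job. What is shaped like the yellow_cap_pot but green is not meant.

How it is judged:
By the outcome, as a careful person would: the job done as asked, in the order asked, and still so for the second after the job is handed in, with the robot touching nothing.
It also fails if it takes over 139 s, if anything falls off the work surface, if the arm or the gripper's body presses on something with over 40 N, if the wrist force passes 120 N, or if a joint passes its speed limit or range.

## Working session

There is one attempt and no reset: what is moved stays moved. The work goes in short steps, Python scripts to look and compute and a tool call to move; the robot and the scene stay as the last step left them, time stands still between calls to the robot, and variables do not carry over. Pictures are saved under pics/ and viewed, at most 14 in all, crops included, and the job is handed in when it is done.

Besides the shell and the picture viewer there is one more tool, called after "Emit:" by a JSON object that holds its "fn" and its "kwargs", one argument or row to a line. apply_moves: Moves the arm, as the interface text tells. Its arguments: {"type":"object","properties":{"steps":{"type":"array","items":{"type":"array","items":{"type":"array","items":{"type":"number"}}}}},"required":["steps"]}

```bash
mkdir -p pics; ls; python3 - <<'E'
from rig import bot
import cv2, numpy as np
s=bot.read_state(); print(s['time_s'],s['position'],np.round(s['tcp_rot'],3).tolist(),s['opening'])
a=bot.capture("scene"); b=bot.capture("top")
cv2.imwrite("pics/scene0.png",a); cv2.imwrite("pics/top0.png",b)
for n in("scene","top"):
    m=bot.camera_model(n); R=np.array(m['R']);t=np.array(m['t']); print(n,np.round(m['intrinsics'],1).tolist(),np.round(-R.T@t,3),np.round(R,3).tolist())
E
```

```text
pics
0.0 [0.15477012 0.60479809 0.2325604 ] [[-0.969, 0.248, -0.001], [0.248, 0.969, -0.002], [0.0, -0.002, -1.0]] 0.9948152991406306
scene [[383.2, 0.0, 320.8], [0.0, 383.2, 191.3], [0.0, 0.0, 1.0]] [ 0.198 -0.671  0.631] [[0.857, -0.514, 0.016], [-0.274, -0.482, -0.832], [0.436, 0.709, -0.554]]
top [[365.4, 0.0, 323.2], [0.0, 365.4, 201.1], [0.0, 0.0, 1.0]] [0.459 0.016 0.963] [[0.019, -0.999, -0.028], [-0.983, -0.013, -0.184], [0.183, 0.031, -0.983]]
```

View pics/scene0.png

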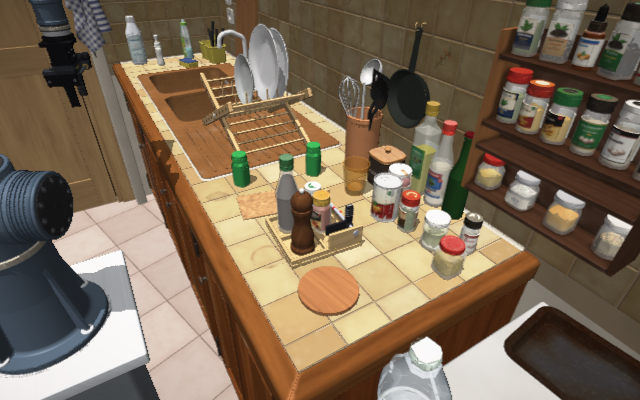

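View pics/top0.png

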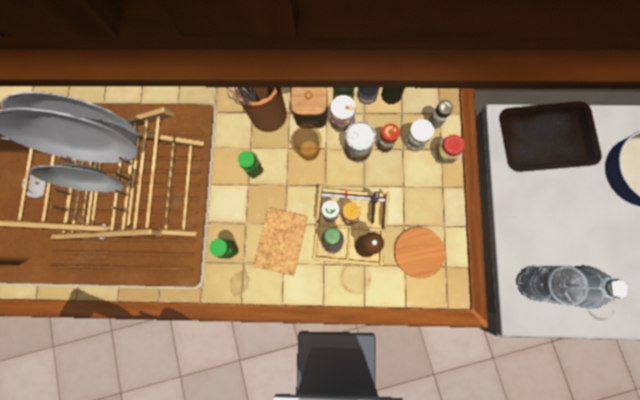

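The scene view has the mill at (302,225), bottle (287,195), yellow pot (321,210), stop (340,220), board (328,289) and mat (262,205). In the top view, bottle is at (332,238), mill (370,243), yellow-cap pot (352,212), white-cap pot (330,210), stop (375,205), red mark (346,195), mat (281,240), board (420,252). Yellow-pot lookalikes are the green ones at top (249,161) and (221,247), which are not meant; the golden cap at (352,212) is the wanted one. I'll confirm it in an enlarged crop.

```bash
cat > h.py <<'E'
import cv2, numpy as np
from rig import bot
def ray(m,u,v):
    K=np.array(m['intrinsics']);R=np.array(m['R']);t=np.array(m['t'])
    return -R.T@t, R.T@np.linalg.solve(K,[u,v,1.])
def plane(m,u,v,z):
    c,d=ray(m,u,v); return c+d*(z-c[2])/d[2]
def proj(m,X):
    p=np.array(m['R'])@np.array(X,float)+np.array(m['t']); q=np.array(m['intrinsics'])@p; return q[:2]/q[2]
def tri(m1,p1,m2,p2):
    A=[];b=[]
    for m,p in((m1,p1),(m2,p2)):
        c,d=ray(m,*p); d=d/np.linalg.norm(d); P=np.eye(3)-np.outer(d,d); A.append(P); b.append(P@c)
    return np.linalg.lstsq(np.vstack(A),np.hstack(b),rcond=None)[0]
def blob(img,lo,hi,roi=None,minA=15):
    """HSV mask contours inside roi (x0,y0,x1,y1) -> list of (area,cx,cy,contour)"""
    hsv=cv2.cvtColor(img,cv2.COLOR_BGR2HSV); k=cv2.inRange(hsv,np.array(lo),np.array(hi))
    if roi: z=np.zeros_like(k); x0,y0,x1,y1=roi; z[y0:y1,x0:x1]=k[y0:y1,x0:x1]; k=z
    cs,_=cv2.findContours(k,cv2.RETR_EXTERNAL,cv2.CHAIN_APPROX_NONE); o=[]
    for c in cs:
        a=cv2.contourArea(c)
        if a>=minA: M=cv2.moments(c); o.append((a,M['m10']/M['m00'],M['m01']/M['m00'],c))
    return sorted(o,key=lambda q:-q[0])
def body(dw):
    """world shift (m) -> tool axes cm"""
    s=bot.read_state(); return np.round(np.array(s['tcp_rot']).T@np.array(dw)*100,2)
E
python3 - <<'E'
from h import *
b=cv2.imread("pics/top0.png");a=cv2.imread("pics/scene0.png")
c1=cv2.resize(b[170:290,240:460],None,fx=3.6,fy=3.6,interpolation=cv2.INTER_CUBIC)
cv2.imwrite("pics/topc.png",c1)
c2=cv2.resize(a[145:320,230:400],None,fx=3.4,fy=3.4,interpolation=cv2.INTER_CUBIC);cv2.imwrite("pics/scc.png",c2)
T=bot.camera_model("top")
hsv=cv2.cvtColor(b,cv2.COLOR_BGR2HSV)
for p in((281,240),(420,252),(352,212),(330,210),(332,237),(346,194)): print(p,hsv[p[1],p[0]])
for n,p,z in(("board",(420,252),.014),("mat",(281,240),.006),("yc",(352,211),.115),("wc",(330,210),.111),("bot",(332,237),.215),("mill",(375,239),.182)): print(n,plane(T,*p,z).round(3))
E
```

```text
(281, 240) [ 17 129 236]
(420, 252) [ 14 160 227]
(352, 212) [ 20 178 236]
(330, 210) [ 55  33 215]
(332, 237) [ 53  84 174]
(346, 194) [  8 160 145]
board [ 0.507 -0.205  0.014]
mat [0.532 0.155 0.006]
yc [ 0.594 -0.026  0.115]
wc [0.597 0.026 0.111]
bot [0.524 0.02  0.215]
mill [ 0.524 -0.071  0.182]
```

View pics/topc.png

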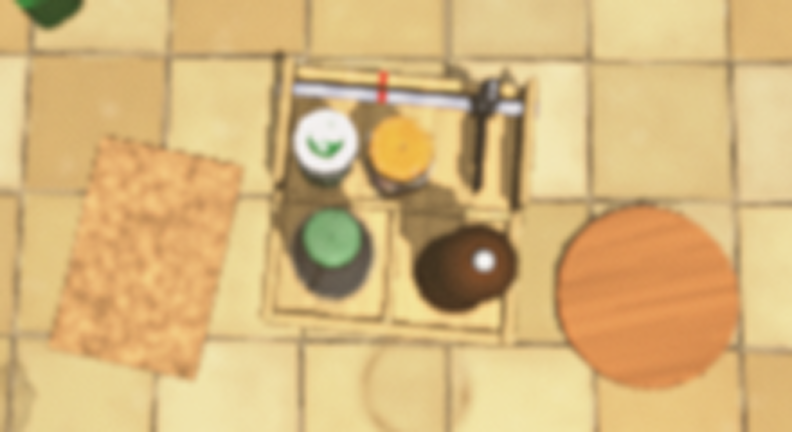

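View pics/scc.png

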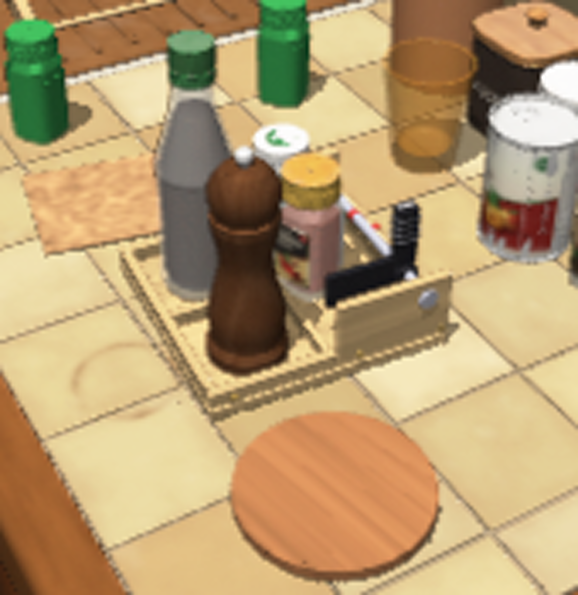

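The crops confirm the golden-yellow cap in the back row (top crop (401,147), scene crop (312,168)), next to the white one. The two green ones stand outside the rack. The mark is at crop (383,87), the stop tab at (487,92).

```bash
python3 - <<'E'
from h import *
T=bot.camera_model("top");S=bot.camera_model("scene")
t=lambda x,y:((x+.5)/3.6-.5+240,(y+.5)/3.6-.5+170)
s=lambda x,y:((x+.5)/3.4-.5+230,(y+.5)/3.4-.5+145)
print("tri bottle",tri(T,t(333,237),S,s(191,42)).round(4))
print("tri button",tri(T,t(484,260),S,s(243,153)).round(4))
print("tri yc",tri(T,t(401,147),S,s(312,167)).round(4))
print("tri wc",tri(T,t(327,141),S,s(282,140)).round(4))
print("tri board",tri(T,t(648,297),S,s(335,487)).round(4))
print("tri tab",tri(T,t(490,88),S,s(405,206)).round(4))
print("tri mark",tri(T,t(383,87),S,s(350,211)).round(4))
for n,p,z in(("bottle",(333,237),.215),("button",(484,260),.182),("yc",(401,147),.115),("wc",(327,141),.111),("board",(648,297),.014),("mark",(383,92),.052),("m1",(107,135),.006),("m2",(243,165),.006),("m3",(195,380),.006),("m4",(50,347),.006),("fl",(262,318),.02),("fr",(513,343),.02),("rl rail",(296,90),.052),("rr rail",(522,108),.052)): print(n,plane(T,*t(*p),z).round(4))
E
```

```text
tri bottle [0.5273 0.0196 0.2158]
tri button [ 0.518  -0.0693  0.1818]
tri yc [ 0.596  -0.0235  0.118 ]
tri wc [0.5999 0.0248 0.1123]
tri board [ 0.5068 -0.2037  0.0143]
tri tab [ 0.6372 -0.0822  0.1065]
tri mark [ 0.6438 -0.0114  0.0562]
bottle [0.5272 0.0197 0.215 ]
button [ 0.5181 -0.0694  0.182 ]
yc [ 0.5957 -0.0233  0.115 ]
wc [0.5996 0.025  0.111 ]
board [ 0.5065 -0.2037  0.014 ]
mark [ 0.645  -0.0134  0.052 ]
m1 [0.6192 0.1892 0.006 ]
m2 [0.5982 0.0876 0.006 ]
m3 [0.4425 0.1179 0.006 ]
m4 [0.4638 0.2234 0.006 ]
fl [0.4867 0.0702 0.02  ]
fr [ 0.4725 -0.107   0.02  ]
rl rail [0.6456 0.0481 0.052 ]
rr rail [ 0.6348 -0.1109  0.052 ]
```

Emit:
{"fn": "apply_moves", "kwargs": {
  "steps": [
    [[0,0,-5,0,0,0,0.2],[-50.6,-47.5,-5,0,0,0,0.2],[-50.6,-47.5,-5,0,0,0,0.2],[-50.6,-47.5,-5,0,0,0,0.2],[-50.6,-47.5,-5,0,0,0,0.2],[-50.6,-47.5,-5,0,0,0,0.2],[-50.6,-47.5,-5,0,0,0,0.2],[-50.6,-47.5,-5,0,0,0,0.2],[-50.6,-47.5,-5,0,0,0,0.2],[-50.6,-47.5,-5,0,0,0,0.2],[-50.6,-47.5,-5,0,0,0,0.2],[-50.6,-47.5,-5,0,0,0,0.2],[-50.6,-47.5,-5,0,0,0,0.2],[-50.6,-47.5,-5,0,0,0,0.2],[-50.6,-47.5,-5,0,0,0,0.2],[-50.6,-47.5,-5,0,0,0,0.2],[-50.6,-47.5,-5,0,0,0,0.2]]
  ]
}}

```text
time_s: 2.22
position: [0.5269, 0.0207, 0.2837]
tcp_rot: [[-0.969, 0.247, 0.0], [0.247, 0.969, 0.0], [-0.0, 0.0, -1.0]]
force: [-0.6, -0.1, -0.1]
opening: 0.599
grasp_force: 0.0
```

```bash
python3 - <<'E'
from h import *
W=bot.camera_model("wrist"); w=bot.capture("wrist"); cv2.imwrite("pics/w1.png",w)
s=bot.read_state(); print(np.round(W['intrinsics'],1).tolist(), (-np.array(W['R']).T@np.array(W['t'])).round(3))
for n,X in(("bottle",(.5272,.0197,.215)),("mill",(.518,-.0694,.182)),("yc",(.5957,-.0233,.115)),("mark",(.645,-.0125,.054)),("tab",(.637,-.082,.106)),("tcp",s['position'])): print(n,proj(W,X).round(1))
E
```

```text
[[349.1, 0.0, 320.1], [0.0, 349.1, 196.0], [0.0, 0.0, 1.0]] [0.454 0.038 0.436]
bottle [320.9 213.2]
mill [205.4 215.4]
yc [295.8 253.6]
mark [318.6 265.8]
tab [253.8 296.5]
tcp [322.9 259.1]
```

View pics/w1.png

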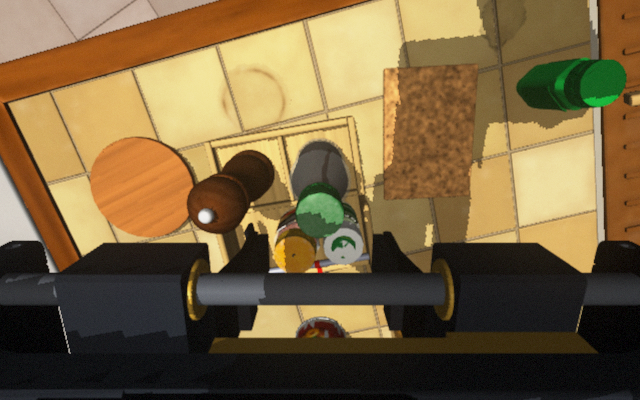

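The wrist view agrees with the estimates: cap (320,211), mill button (206,216), yellow cap (295,254). The gripper's long side is along the closing line. Grip the bottle.

Emit:
{"fn": "apply_moves", "kwargs": {
  "steps": [
    [[0,-0.1,5,0,0,0,0.2],[0,-0.1,9.3,0,0,0,0.2],[0,-0.1,9.3,0,0,0,0.2],[0,-0.1,9.3,0,0,0,-1],[0,-0.1,9.3,0,0,0,-1],[0,-0.1,9.3,0,0,0,-1],[0,-0.1,9.3,0,0,0,-1],[0,-0.1,9.3,0,0,0,-1],[0,-0.1,9.3,0,0,0,-1]]
  ]
}}

```text
time_s: 3.4
position: [0.5287, 0.0189, 0.1923]
tcp_rot: [[-0.969, 0.248, 0.005], [0.248, 0.969, -0.0], [-0.004, 0.001, -1.0]]
force: [1.6, 1.3, 7.0]
opening: 0.406
grasp_force: 30.2
```

Emit:
{"fn": "apply_moves", "kwargs": {
  "steps": [
    [[0,0,-1,0,0,0,-1],[0,0,-3,0,0,0,-1],[0,0,-7,0,0,0,-1],[0,0,-7,0,0,0,-1],[0,0,-7,0,0,0,-1]]
  ]
}}

```text
time_s: 4.03
position: [0.526, 0.0188, 0.2592]
tcp_rot: [[-0.969, 0.248, -0.002], [0.248, 0.969, 0.0], [0.002, -0.0, -1.0]]
force: [0.1, -0.6, -7.0]
opening: 0.407
grasp_force: 29.2
```

```bash
python3 - <<'E'
from h import *
a=bot.capture("scene"); cv2.imwrite("pics/s2.png",cv2.resize(a[100:300,200:420],None,fx=3,fy=3,interpolation=cv2.INTER_CUBIC))
E
```

```text
(no output)
```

View pics/s2.png

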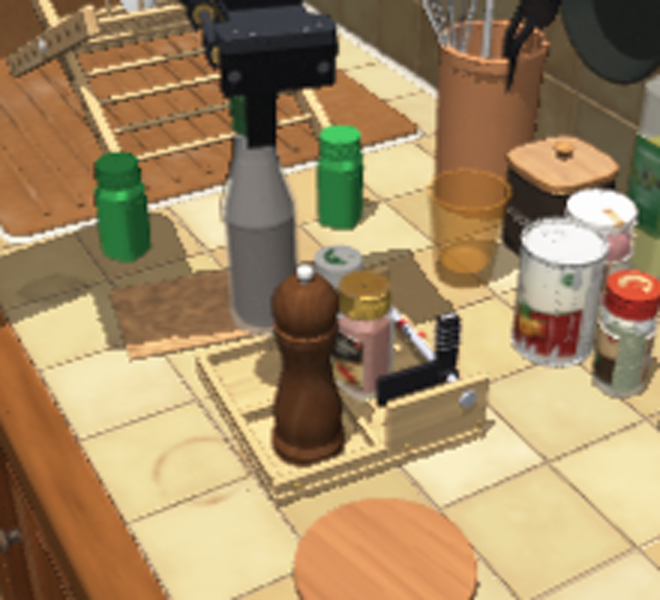

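Bottle is up and hanging straight (crop (262,240)). Carry it to the far half of the mat.

Emit:
{"fn": "apply_moves", "kwargs": {
  "steps": [
    [[-0.7,5,0,0,0,0,-1],[-1.2,10,0,0,0,0,-1],[-1.4,13.5,0,0,0,0,-1],[-1.4,13.5,0,0,0,0,-1],[-1.4,13.5,3,0,0,0,-1],[-1.4,13.5,5.5,0,0,0,-1],[-1.4,13.5,6.5,0,0,0,-1],[-1.4,13.5,7,0,0,0,-1],[-1.4,13.5,7.2,0,0,0,-1],[-1.4,13.5,7.2,0,0,0,-1],[-1.4,13.5,7.2,0,0,0,-1]]
  ]
}}

```text
time_s: 5.45
position: [0.5744, 0.1461, 0.1893]
tcp_rot: [[-0.969, 0.248, 0.001], [0.248, 0.969, 0.0], [-0.001, 0.0, -1.0]]
force: [-0.5, -0.9, -5.6]
opening: 0.397
grasp_force: 29.2
```

Emit:
{"fn": "apply_moves", "kwargs": {
  "steps": [
    [[0,0,0.2,0,0,0,-1],[0,0,0.3,0,0,0,-1],[0,0,0.4,0,0,0,-1],[0,0,0.4,0,0,0,-1],[0,0,0.4,0,0,0,-1]]
  ]
}}

```text
time_s: 6.08
position: [0.5767, 0.1459, 0.1885]
tcp_rot: [[-0.969, 0.248, 0.007], [0.248, 0.969, -0.0], [-0.007, 0.001, -1.0]]
force: [-1.4, -1.4, 10.8]
opening: 0.396
grasp_force: 30.4
```

Emit:
{"fn": "apply_moves", "kwargs": {
  "steps": [
    [[0,0,0,0,0,0,0.3],[0,0,0,0,0,0,0.3],[0,0,0,0,0,0,0.3],[0,0,-3,0,0,0,0.3],[0,0,-9,0,0,0,0.3],[0,0,-9,0,0,0,0.7],[0,-6,-9,0,0,0,0.7],[0,-12,-9,0,0,0,0.7],[0,-18,-9,0,0,0,0.7],[0.1,-22.3,-9,0,0,0,0.7],[0.1,-22.3,-9,0,0,0,0.7],[0.1,-22.3,-9,0,0,0,0.7]]
  ]
}}

```text
time_s: 7.58
position: [0.5176, -0.0692, 0.2738]
tcp_rot: [[-0.969, 0.249, -0.001], [0.249, 0.969, 0.001], [0.001, 0.001, -1.0]]
force: [0.4, 1.1, 0.8]
opening: 0.852
grasp_force: 0.0
```

```bash
python3 - <<'E'
from h import *
s=bot.read_state();W=bot.camera_model("wrist"); w=bot.capture("wrist"); t=bot.capture("top");T=bot.camera_model("top")
print(s['position'])
for X in((.518,-.0694,.182),(.5737,.146,.209)): print(proj(W,X).round(1),proj(T,X).round(1))
u,v=proj(W,(.518,-.0694,.182)).astype(int)
print([(a,round(x,1),round(y,1),plane(W,x,y,.182).round(4)) for a,x,y,c in blob(w,(0,0,140),(180,70,255),(u-25,v-25,u+25,v+25),6)])
u,v=proj(T,(.5737,.146,.209)).astype(int)
print([(a,plane(T,x,y,.209).round(4)) for a,x,y,c in blob(t,(45,60,60),(85,255,255),(u-15,v-15,u+15,v+15),10)])
cv2.imwrite("pics/t3.png",t)
E
```

```text
[ 0.51759222 -0.06917107  0.27382458]
[321.8 203.1] [374.1 241.9]
[660.3 215.7] [272.2 212.6]
[(135.0, 319.9, 204.1, array([ 0.5184, -0.071 ,  0.182 ]))]
[(156.0, array([0.57  , 0.1425, 0.209 ]))]
```

Emit:
{"fn": "apply_moves", "kwargs": {
  "steps": [
    [[0,-0.1,5,0,0,0,0.7],[0,-0.1,10,0,0,0,0.7],[0,-0.1,12.8,0,0,0,0.7],[0,-0.1,12.8,0,0,0,0.7],[0,-0.1,12.8,0,0,0,-1],[0,-0.1,12.8,0,0,0,-1],[0,-0.1,12.8,0,0,0,-1],[0,-0.1,12.8,0,0,0,-1],[0,-0.1,12.8,0,0,0,-1],[0,-0.1,12.8,0,0,0,-1]]
  ]
}}

```text
time_s: 8.93
position: [0.5186, -0.0708, 0.1475]
tcp_rot: [[-0.969, 0.249, 0.003], [0.249, 0.969, -0.0], [-0.003, 0.0, -1.0]]
force: [0.0, 1.5, 6.3]
opening: 0.536
grasp_force: 30.0
```

Emit:
{"fn": "apply_moves", "kwargs": {
  "steps": [
    [[0,0,-1,0,0,0,-1],[0,0,-4,0,0,0,-1],[0,0,-7,0,0,0,-1],[0,0,-7,0,0,0,-1],[2,5,-7,0,0,0,-1],[4,10,-7,0,0,0,-1],[6,15,-7,0,0,0,-1],[8,20,-7,0,0,0,-1],[8.6,21.9,-7,0,0,0,-1],[8.6,21.9,-7,0,0,0,-1],[8.6,21.9,-4,0,0,0,-1],[8.6,21.9,-2,0,0,0,-1],[8.6,21.9,-0.8,0,0,0,-1],[8.6,21.9,0,0,0,0,-1],[8.6,21.9,0.3,0,0,0,-1],[8.6,21.9,0.3,0,0,0,-1],[8.6,21.9,0.3,0,0,0,-1]]
  ]
}}

```text
time_s: 11.05
position: [0.4891, 0.1629, 0.1441]
tcp_rot: [[-0.969, 0.248, 0.001], [0.248, 0.969, 0.0], [-0.001, 0.0, -1.0]]
force: [-0.0, 0.1, -1.3]
opening: 0.532
grasp_force: 30.0
```

Emit:
{"fn": "apply_moves", "kwargs": {
  "steps": [
    [[0,0,0.2,0,0,0,-1],[0,0,0.3,0,0,0,-1],[0,0,0.35,0,0,0,-1],[0,0,0.35,0,0,0,-1]]
  ]
}}

```text
time_s: 11.55
position: [0.4897, 0.1629, 0.1414]
tcp_rot: [[-0.969, 0.248, 0.003], [0.248, 0.969, 0.0], [-0.003, 0.001, -1.0]]
force: [-0.5, 0.6, 7.0]
opening: 0.539
grasp_force: 30.0
```

```bash
python3 - <<'E'
from h import *
print(np.round(bot.read_state()['joint_positions'],1))
E
```

```text
[  6.   29.7 102.8  -0.   47.3 -69.7]
```

Emit:
{"fn": "apply_moves", "kwargs": {
  "steps": [
    [[0,0,0,0,0,0,0.8],[0,0,0,0,0,0,0.8],[0,0,0,0,0,0,0.8],[0,0,-4,0,0,0,0.8],[0,0,-10,0,0,0,0.8],[0,0,-10,0,0,0,0.8],[-2,-2,-10,0,0,10,0.8],[-4,-4,-10,0,0,20,0.8],[-6,-6,-10,0,0,30,0.8],[-8,-8,-10,0,0,40,0.8],[-10,-10,-10,0,0,50,0.8],[-12,-12,-10,0,0,60,0.8],[-14,-14,-10,0,0,70,0.8],[-14.9,-15.4,-10,0,0,80,0.8],[-14.9,-15.4,-10,0,0,80,0.8],[-14.9,-15.4,-10,0,0,80,0.8],[-14.9,-15.4,-10,0,0,80,0.8]]
  ]
}}

```text
time_s: 13.68
position: [0.5942, -0.0225, 0.2398]
tcp_rot: [[0.074, 0.997, -0.001], [0.997, -0.074, 0.0], [0.0, -0.001, -1.0]]
force: [-0.0, 0.4, -0.2]
opening: 0.899
grasp_force: 0.0
```

```bash
python3 - <<'E'
from h import *
s=bot.read_state();W=bot.camera_model("wrist"); w=bot.capture("wrist"); a=bot.capture("scene");S=bot.camera_model("scene"); T=bot.camera_model("top")
cv2.imwrite("pics/w4.png",w)
for X in((.5957,-.0233,.115),(.645,-.0125,.054),(.637,-.082,.106),(.5999,.0249,.111)): print(X,proj(W,X).round(1))
m=np.hstack([w[:, :],]); cv2.imwrite("pics/v4.png",np.vstack([w[100:400],cv2.resize(a[110:250,180:400],None,fx=2.9091,fy=2.9091)[:290]])[:600])
E
```

```text
(0.5957, -0.0233, 0.115) [321.4 190.6]
(0.645, -0.0125, 0.054) [370.7 160.1]
(0.637, -0.082, 0.106) [372.4 248.2]
(0.5999, 0.0249, 0.111) [322.2 130.5]
```

View pics/v4.png

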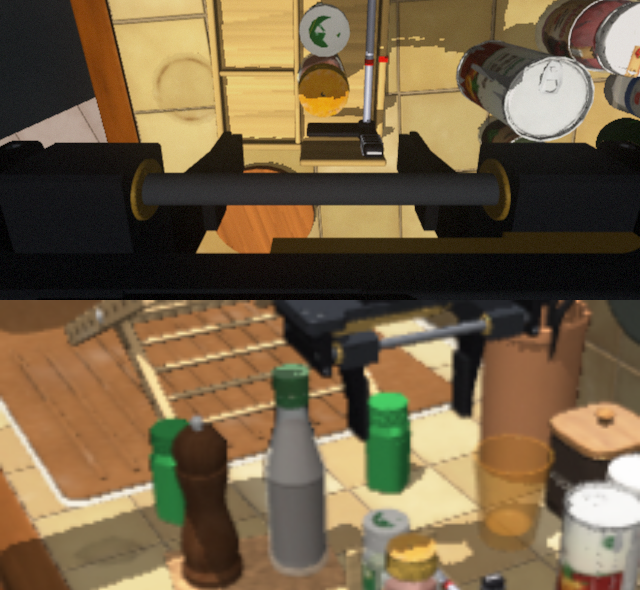

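The bottle and the mill both stand on the mat. In the wrist view the yellow cap is at (323,190), where predicted, with the mark at (374,160) and the tab at (372,250). Now grip the pot front to back.

Emit:
{"fn": "apply_moves", "kwargs": {
  "steps": [
    [[0,0.15,5,0,0,0,0.5],[0,0.15,10,0,0,0,0.5],[0,0.15,13,0,0,0,0.5],[0,0.15,14.5,0,0,0,0.5],[0,0.15,14.5,0,0,0,0.5],[0,0.15,14.5,0,0,0,-1],[0,0.15,14.5,0,0,0,-1],[0,0.15,14.5,0,0,0,-1],[0,0.15,14.5,0,0,0,-1],[0,0.15,14.5,0,0,0,-1]]
  ]
}}

```text
time_s: 15.02
position: [0.5968, -0.0236, 0.096]
tcp_rot: [[0.076, 0.997, 0.001], [0.997, -0.076, -0.0], [-0.0, 0.001, -1.0]]
force: [-0.9, 0.9, 6.1]
opening: 0.499
grasp_force: 29.8
```

Emit:
{"fn": "apply_moves", "kwargs": {
  "steps": [
    [[0,0,-1,0,0,0,-1],[0,0,-5,0,0,0,-1],[0,0,-11,0,0,0,-1],[0,0,-11,0,0,0,-1],[-5,-2,-11,0,0,0,-1],[-10,-4,-11,0,0,0,-1],[-15,-6,-11,0,0,0,-1],[-18.6,-7.6,-11,0,0,0,-1],[-18.6,-7.6,-11,0,0,0,-1],[-18.6,-7.6,-7,0,0,0,-1],[-18.6,-7.6,-3,0,0,0,-1],[-18.6,-7.6,-1.2,0,0,0,-1],[-18.6,-7.6,-0.5,0,0,0,-1],[-18.6,-7.6,-0.5,0,0,0,-1],[-18.6,-7.6,-0.3,0,0,0,-1],[-18.6,-7.6,-0.2,0,0,0,-1],[-18.6,-7.6,-0.2,0,0,0,-1]]
  ]
}}

```text
time_s: 17.15
position: [0.507, -0.2033, 0.0982]
tcp_rot: [[0.076, 0.997, 0.002], [0.997, -0.076, -0.001], [-0.001, 0.002, -1.0]]
force: [0.1, 1.4, 5.2]
opening: 0.498
grasp_force: 29.7
```

Emit:
{"fn": "apply_moves", "kwargs": {
  "steps": [
    [[0,0,0,0,0,0,0.5],[0,0,0,0,0,0,0.5],[0,0,0,0,0,0,0.5],[0,0,-5,0,0,0,0.5],[0,0,-11,0,0,0,0.2],[2,2,-11,0,0,-10,-0.1],[4,4,-11,0,0,-20,-0.1],[6,5,-11,0,0,-30,-0.1],[7,6,-11,0,0,-40,-0.1],[9,8,-11,0,0,-50,-0.1],[11,10,-11,0,0,-60,-0.1],[12,11,-11,0,0,-70,-0.1],[13.1,12,-11,0,0,-80,-0.1],[13.1,12,-11,0,0,-90,-0.1],[13.1,12,-11,0,0,-90,-0.1],[13.1,12,-11,0,0,-90,-0.1],[13.1,12,-11,0,0,-90,-0.1]]
  ]
}}

```text
time_s: 19.27
position: [0.6358, -0.0819, 0.207]
tcp_rot: [[-0.997, 0.078, -0.0], [0.078, 0.997, 0.0], [0.0, 0.0, -1.0]]
force: [-0.1, 0.3, 0.4]
opening: 0.451
grasp_force: 0.0
```

```bash
python3 - <<'E'
from h import *
s=bot.read_state();W=bot.camera_model("wrist"); w=bot.capture("wrist"); t=bot.capture("top");T=bot.camera_model("top")
print(s['position'],np.round(s['joint_positions'],0))
for X in((.645,-.0125,.054),(.637,-.082,.106)): print(X,proj(W,X).round(1),proj(T,X).round(1))
cv2.imwrite("pics/v5.png",np.vstack([cv2.resize(w[150:330,170:470],(640,384),interpolation=cv2.INTER_CUBIC),cv2.resize(t[170:270,300:460],None,fx=4,fy=4,interpolation=cv2.INTER_CUBIC)[:216]]))
E
```

```text
[ 0.63578056 -0.0818892   0.20697627] [ -17.   33.   81.   -0.   66. -103.]
(0.645, -0.0125, 0.054) [399.2 186.7] [345.7 195. ]
(0.637, -0.082, 0.106) [322.1 200.7] [375.6 194.3]
```

View pics/v5.png

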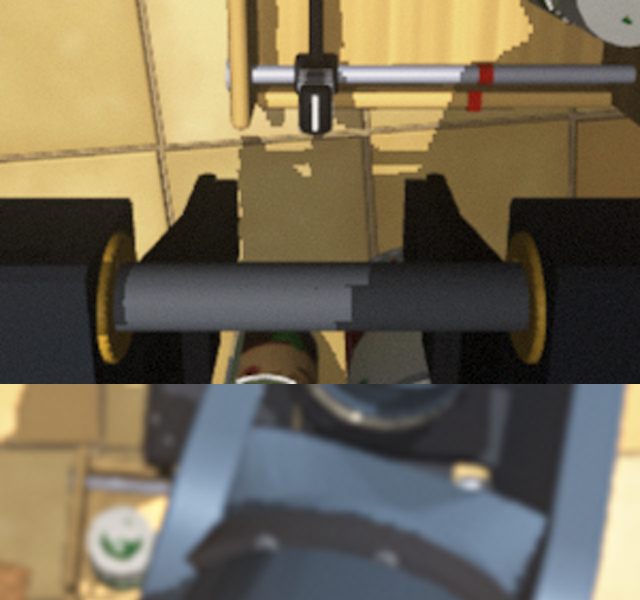

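```bash
python3 - <<'E'
from h import *
W=bot.camera_model("wrist"); g=lambda x,y:(x/2.1333+170,y/2.1333+150)
w=bot.capture("wrist")
m=[(a,x,y) for k in((0,8),(172,180)) for a,x,y,c in blob(w,(k[0],130,60),(k[1],255,255),(360,160,440,230),6)];print(m)
print("mark",plane(W,*g(486,74),.054).round(4),[plane(W,x,y,.054).round(4) for a,x,y in m],"collar",plane(W,*g(316,72),.060).round(4),"plate",plane(W,*g(316,20),.065).round(4),"tab",plane(W,*g(315,110),.106).round(4))
E
```

```text
[(47.5, 397.34736842105264, 184.45614035087718), (40.0, 392.175, 196.86666666666665)]
mark [ 0.6431 -0.0137  0.054 ] [array([ 0.6428, -0.0141,  0.054 ]), array([ 0.6541, -0.019 ,  0.054 ])] collar [ 0.6352 -0.0851  0.06  ] plate [ 0.6126 -0.0833  0.065 ] tab [ 0.6376 -0.0854  0.106 ]
```

Tab top is at crop (315,110), collar (316,73), red band (486,74), so there are about 71 mm to slide. Grip the tab.

Emit:
{"fn": "apply_moves", "kwargs": {
  "steps": [
    [[-0.15,-0.35,5,0,0,0,-0.1],[-0.15,-0.35,10,0,0,0,-0.1],[-0.15,-0.35,12.1,0,0,0,-0.1],[-0.15,-0.35,12.1,0,0,0,-0.1],[-0.15,-0.35,12.1,0,0,0,-1],[-0.15,-0.35,12.1,0,0,0,-1],[-0.15,-0.35,12.1,0,0,0,-1],[-0.15,-0.35,12.1,0,0,0,-1],[-0.15,-0.35,12.1,0,0,0,-1],[-0.15,-0.35,12.1,0,0,0,-1],[-0.15,-0.35,12.1,0,0,0,-1]]
  ]
}}

```text
time_s: 20.8
position: [0.6378, -0.0852, 0.0871]
tcp_rot: [[-0.997, 0.076, 0.002], [0.076, 0.997, -0.0], [-0.002, -0.0, -1.0]]
force: [-0.4, 1.0, 4.8]
opening: 0.137
grasp_force: 30.0
```

Emit:
{"fn": "apply_moves", "kwargs": {
  "steps": [
    [[0,0.5,0,0,0,0,-1],[0,1.5,0,0,0,0,-1],[0,2.5,0,0,0,0,-1],[0,3.5,0,0,0,0,-1],[0,4.5,0,0,0,0,-1],[0,5.5,0,0,0,0,-1],[0,6.5,0,0,0,0,-1],[0,7,0,0,0,0,-1],[0,7,0,0,0,0,-1],[0,7,0,0,0,0,-1]]
  ]
}}

```text
time_s: 22.05
position: [0.6432, -0.0153, 0.0871]
tcp_rot: [[-0.997, 0.076, 0.002], [0.076, 0.997, 0.0], [-0.002, 0.0, -1.0]]
force: [0.0, 0.8, 4.9]
opening: 0.134
grasp_force: 30.0
```

```bash
python3 - <<'E'
from h import *
W=bot.camera_model("wrist"); w=bot.capture("wrist"); a=bot.capture("scene")
for X in((.6429,-.0139,.054),(.6439,-.0139,.106),(.655,-.0146,.034)): print(proj(W,X).round(1))
cv2.imwrite("pics/v6.png",np.vstack([w[60:360],cv2.resize(a[140:270,240:440],(640,416),interpolation=cv2.INTER_CUBIC)[:300]]))
E
```

```text
[325.3 232.4]
[327.3 280.7]
[325.1 238.3]
```

View pics/v6.png

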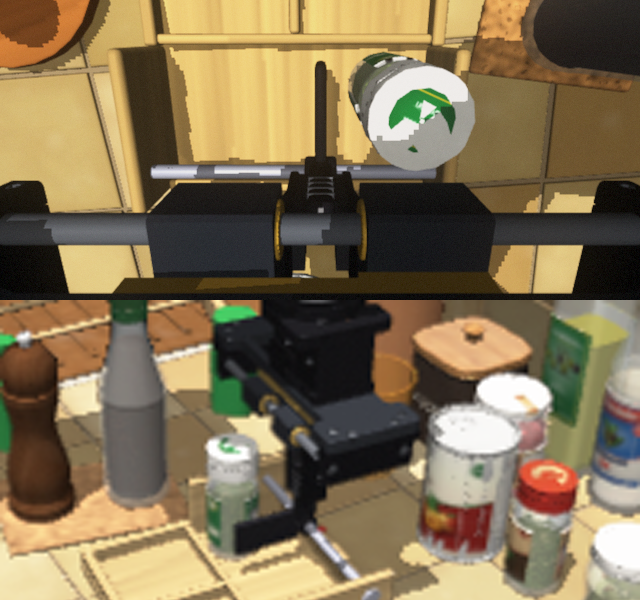

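Stop is 1–2 mm short of the mark, which is now hidden behind it. Add 1.5 mm, release, rise and check.

Emit:
{"fn": "apply_moves", "kwargs": {
  "steps": [
    [[0,0.15,0,0,0,0,-1],[0,0.15,0,0,0,0,-1],[0,0.15,0,0,0,0,-1],[0,0.15,0,0,0,0,-0.5],[0,0.15,0,0,0,0,-0.5],[0,0.15,0,0,0,0,-0.5],[0,0.15,-4,0,0,0,-0.5],[0,0.15,-9,0,0,0,-0.5],[0,0.15,-12,0,0,0,-0.5],[0,0.15,-12,0,0,0,0.5],[0,0.15,-12,0,0,0,0.7],[0,0.15,-12,0,0,0,0.7]]
  ]
}}

```text
time_s: 23.65
position: [0.6414, -0.0138, 0.204]
tcp_rot: [[-0.997, 0.076, -0.004], [0.076, 0.997, 0.001], [0.004, 0.0, -1.0]]
force: [0.2, 0.3, -0.8]
opening: 0.508
grasp_force: 0.0
```

```bash
python3 - <<'E'
from h import *
W=bot.camera_model("wrist"); w=bot.capture("wrist")
for n,X in (("m",(.6429,-.0139,.054)),("tab",(.6439,-.0139,.106)),("led",(.6541,-.0146,.034))): print(n,proj(W,X).round(1))
print([(a,round(x,1),round(y,1),cv2.boundingRect(c),plane(W,x,y,.034).round(4)) for k in((0,8),(172,180)) for a,x,y,c in blob(w,(k[0],130,60),(k[1],255,255),(270,130,380,250),3)])
cv2.imwrite("pics/v7.png",cv2.resize(w[140:240,240:400],None,fx=5,fy=5,interpolation=cv2.INTER_CUBIC))
E
```

```text
m [321.7 185.7]
tab [322.2 203.9]
led [321.8 192. ]
[]
```

View pics/v7.png

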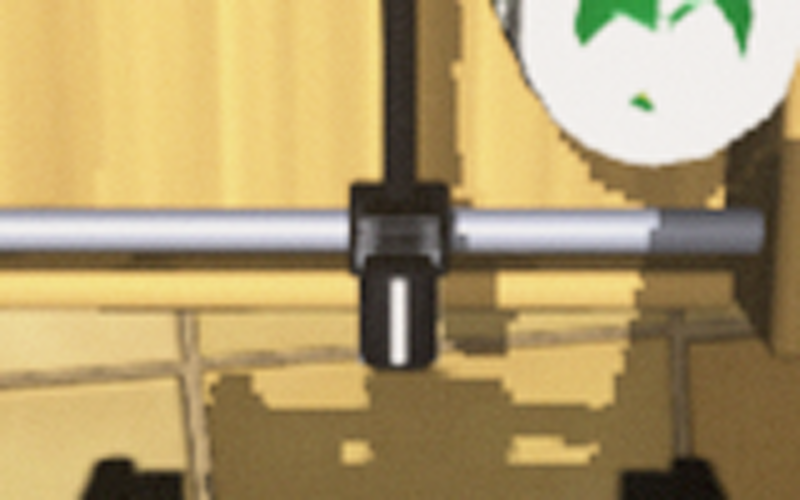

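The stop hides the mark completely, with the collar at crop (400,228). Before I trust it to the millimetre, I'll take oblique views on the way to the mill.

Emit:
{"fn": "apply_moves", "kwargs": {
  "steps": [
    [[0,0,-4,0,0,0,0.7],[0,0,-6.5,0,0,0,0.7],[4,4,-6.5,0,0,0,0.7],[8,8,-6.5,0,0,0,0.7],[12,12,-6.5,0,0,0,0.7],[16,16,-6.5,0,0,0,0.7],[16.5,16.5,-6.5,0,0,0,0.7],[16.5,16.5,-6.5,0,0,0,0.7],[16.5,16.5,-6.5,0,0,0,0.7]]
  ]
}}

```text
time_s: 24.82
position: [0.4919, 0.1623, 0.2708]
tcp_rot: [[-0.997, 0.077, 0.0], [0.077, 0.997, -0.0], [-0.001, -0.0, -1.0]]
force: [0.1, -0.1, 0.4]
opening: 0.847
grasp_force: 0.0
```

```bash
python3 - <<'E'
from h import *
s=bot.read_state();print(s['position'])
W=bot.camera_model("wrist"); w=bot.capture("wrist");T=bot.camera_model("top");t=bot.capture("top");S=bot.camera_model("scene");a=bot.capture("scene")
for n,I,M in(("w",w,W),("t",t,T),("s",a,S)):
    cv2.imwrite(f"pics/{n}8.png",I)
    P=[proj(M,X).round(1) for X in((.6429,-.0139,.054),(.655,-.0145,.034),(.6439,-.0139,.106),(.489,.163,.176))]; print(n,*P)
    u,v=P[0].astype(int)
    for k in((0,8),(172,180)):
        print([(q,round(x,1),round(y,1),plane(M,x,y,.034).round(4),plane(M,x,y,.054).round(4)) for q,x,y,c in blob(I,(k[0],130,60),(k[1],255,255),(max(u-30,0),max(v-30,0),u+30,v+30),2)])
def cr(I,M):
    u,v=proj(M,(.643,-.014,.07)).astype(int); u=min(max(u,45),595); v=min(max(v,33),367); return cv2.resize(I[v-33:v+33,u-45:u+45],(390,290),interpolation=cv2.INTER_CUBIC)
cv2.imwrite("pics/v8.png",np.vstack([np.hstack([cr(w,W),cr(t,T)]),np.hstack([cr(a,S),cv2.resize(w,(390,290))])]))
E
```

```text
[0.49189807 0.16227037 0.27079801]
w [185.3 302.1] [192.4 301.5] [167.3 330.8] [323.  197.6]
[]
[]
t [346.3 195.8] [346.3 192.8] [347.  191.1] [265.1 253.9]
[]
[]
s [334.4 207.7] [338.2 212.7] [335.5 190.6] [247.3 150.7]
[]
[]
```

View pics/v8.png

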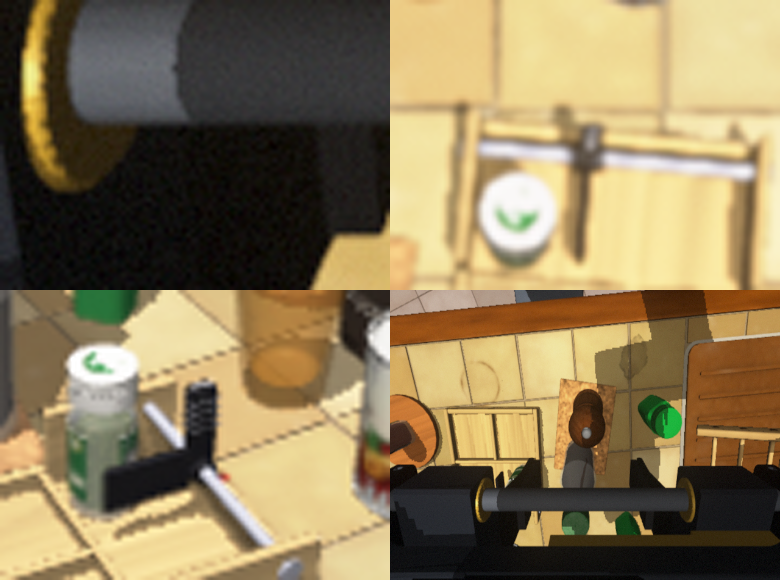

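```bash
python3 - <<'E'
from h import *
T=bot.camera_model("top");S=bot.camera_model("scene")
a0=cv2.imread("pics/top0.png").astype(float);a8=cv2.imread("pics/t8.png").astype(float)
red=lambda I:I[:,:,2]-I[:,:,:2].max(2)
# top0 red excess around the band; top8 darkness of stop at tab, rail, plate rows
R=red(a0)[188:200,338:356]; R=np.clip(R-np.median(R)-25,0,None); ys,xs=np.mgrid[188:200,338:356]
print("band/line rows");
for r in range(188,200):
    q=R[r-188]; print(r, round((q*xs[0]).sum()/q.sum(),2) if q.sum()>0 else None, int(q.sum()))
G=a8.mean(2)
for r in range(186,222,2):
    q=np.clip(np.median(G[r,338:358])*.8-G[r,338:358],0,None); x=np.arange(338,358)
    if q.sum()>20: u=(q*x).sum()/q.sum(); print("dark",r,round(u,2),int(q.sum()),plane(T,u,r,.065).round(4))
for n,f in(("s0","pics/scene0.png"),("s8","pics/s8.png")):
    I=cv2.imread(f).astype(float); q=np.clip(red(I)[195:225,322:352]-45,0,None); v,u=np.nonzero(q>15); print(n,[(i+322,j+195,int(q[j,i])) for i,j in zip(u,v)][:30])
for y in(-.011,-.014,-.017): print(y,proj(T,(.643,y,.054)).round(2),proj(T,(.654,y,.034)).round(2),proj(S,(.654,y,.034)).round(2),proj(S,(.663,y,.034)).round(2))
E
```

```text
band/line rows
188 None 0
189 346.0 5
190 346.01 114
191 346.01 146
192 345.93 136
193 345.75 75
194 345.68 20
195 345.63 69
196 345.67 131
197 345.6 118
198 345.53 50
199 None 0
dark 186 340.28 47 [0.6657 0.0017 0.065 ]
dark 188 340.53 51 [0.6606 0.001  0.065 ]
dark 190 345.46 25 [ 0.6556 -0.0114  0.065 ]
dark 192 343.87 69 [ 0.6504 -0.0075  0.065 ]
dark 194 344.69 116 [ 0.6453 -0.0096  0.065 ]
dark 196 345.88 327 [ 0.6402 -0.0126  0.065 ]
dark 198 345.59 460 [ 0.6351 -0.0119  0.065 ]
dark 200 344.81 321 [ 0.63  -0.01   0.065]
dark 202 344.55 260 [ 0.6249 -0.0094  0.065 ]
dark 204 344.55 255 [ 0.6198 -0.0094  0.065 ]
dark 206 344.51 248 [ 0.6148 -0.0094  0.065 ]
dark 208 344.28 244 [ 0.6097 -0.0088  0.065 ]
dark 210 343.78 279 [ 0.6047 -0.0076  0.065 ]
dark 212 343.56 261 [ 0.5996 -0.0071  0.065 ]
dark 214 343.55 256 [ 0.5946 -0.0072  0.065 ]
dark 216 343.63 239 [ 0.5896 -0.0074  0.065 ]
dark 218 343.94 196 [ 0.5846 -0.0082  0.065 ]
dark 220 344.24 39 [ 0.5796 -0.009   0.065 ]
s0 [(np.int64(333), np.int64(206), 17), (np.int64(334), np.int64(206), 36), (np.int64(332), np.int64(207), 27), (np.int64(333), np.int64(207), 104), (np.int64(334), np.int64(207), 86), (np.int64(335), np.int64(207), 35), (np.int64(332), np.int64(208), 43), (np.int64(333), np.int64(208), 74), (np.int64(340), np.int64(210), 24), (np.int64(339), np.int64(211), 44), (np.int64(340), np.int64(211), 109), (np.int64(341), np.int64(211), 71), (np.int64(340), np.int64(212), 18)]
s8 [(np.int64(340), np.int64(211), 42), (np.int64(341), np.int64(211), 61), (np.int64(340), np.int64(212), 16), (np.int64(341), np.int64(212), 17)]
-0.011 [345.11 195.78] [344.9  193.15] [337.14 212.06] [340.03 211.04]
-0.014 [346.3 195.8] [346.06 193.16] [337.77 212.66] [340.66 211.64]
-0.017 [347.48 195.81] [347.22 193.18] [338.4  213.27] [341.29 212.24]
```

```bash
python3 - <<'E'
from h import *
T=bot.camera_model("top")
a8=cv2.imread("pics/t8.png").astype(float)
for r in range(190,216,1):
    # channel R: black vs brown shadow; weight below 110
    row=a8[r,336:360,2]; q=np.clip(120-row,0,None); x=np.arange(336,360)
    if q.sum()>30: u=(q*x).sum()/q.sum(); print(r,round(u,2),int(q.sum()),plane(T,u,r,.062).round(4), row[4:16].astype(int))
v=cv2.imread("pics/v7.png").astype(float)
for r in(20,100,150,200,260,290,320):
    row=v[r,330:470].max(1); x=np.nonzero(row<75)[0]+330; print(r,x.min(),x.max(),(x.min()+x.max())/10+240-.4)
E
```

```text
193 344.18 44 [ 0.6485 -0.0084  0.062 ] [135 125 120 112 100 104 140 159 136 140 191 230]
194 344.63 92 [ 0.6459 -0.0095  0.062 ] [165 147 121  96  86  98 133 149 121 108 137 165]
195 345.8 109 [ 0.6434 -0.0125  0.062 ] [221 196 153 112  93  95 108 114 102 107 137 163]
196 345.86 113 [ 0.6408 -0.0126  0.062 ] [235 215 173 123  97  96  93  96 105 131 178 213]
197 345.62 113 [ 0.6383 -0.0121  0.062 ] [228 207 166 119  94  92  93  98 111 138 190 230]
198 345.54 151 [ 0.6357 -0.0119  0.062 ] [234 209 160 111  88  85  86  94 105 132 183 224]
199 345.38 107 [ 0.6332 -0.0115  0.062 ] [246 230 173 122  98  84  85 106 131 162 208 234]
200 345.41 41 [ 0.6306 -0.0116  0.062 ] [249 236 183 144 122  96 103 157 202 223 238 245]
20 386 414 319.6
100 386 414 319.6
150 386 414 319.6
200 352 447 319.5
260 348 469 321.3
290 361 435 319.20000000000005
320 361 435 319.20000000000005
```

The top view puts the red band at u=345.6 (before) and the collar at u≈345.7 (after); the wrist view says 1–2 mm short. That is in line, so I leave it. The mill button shows at (323,197) as predicted; fetch the mill.

Emit:
{"fn": "apply_moves", "kwargs": {
  "steps": [
    [[0.3,0.05,5,0,0,0,0.7],[0.3,0.05,10,0,0,0,0.7],[0.3,0.05,12.9,0,0,0,0.7],[0.3,0.05,12.9,0,0,0,0.7],[0.3,0.05,12.9,0,0,0,-1],[0.3,0.05,12.9,0,0,0,-1],[0.3,0.05,12.9,0,0,0,-1],[0.3,0.05,12.9,0,0,0,-1],[0.3,0.05,12.9,0,0,0,-1],[0.3,0.05,12.9,0,0,0,-1]]
  ]
}}

```text
time_s: 26.22
position: [0.4886, 0.164, 0.143]
tcp_rot: [[-0.997, 0.076, 0.002], [0.076, 0.997, 0.0], [-0.002, 0.001, -1.0]]
force: [0.9, 0.9, 7.2]
opening: 0.543
grasp_force: 30.0
```

Emit:
{"fn": "apply_moves", "kwargs": {
  "steps": [
    [[0,0,-1,0,0,0,-1],[0,0,-4,0,0,0,-1],[0,0,-7.5,0,0,0,-1],[0,0,-7.5,0,0,0,-1],[-1.2,-5,-7.5,0,0,0,-1],[-2.4,-10,-7.5,0,0,0,-1],[-3.6,-15,-7.5,0,0,0,-1],[-4.8,-20,-7.5,0,0,0,-1],[-5.2,-22.7,-7.5,0,0,0,-1],[-5.2,-22.7,-7.5,0,0,0,-1],[-5.2,-22.7,-7.5,0,0,0,-1],[-5.2,-22.7,-5,0,0,0,-1],[-5.2,-22.7,-3,0,0,0,-1],[-5.2,-22.7,-1.5,0,0,0,-1],[-5.2,-22.7,-0.9,0,0,0,-1],[-5.2,-22.7,-0.7,0,0,0,-1],[-5.2,-22.7,-0.5,0,0,0,-1],[-5.2,-22.7,-0.5,0,0,0,-1]]
  ]
}}

```text
time_s: 28.48
position: [0.5234, -0.0663, 0.1492]
tcp_rot: [[-0.997, 0.077, 0.003], [0.077, 0.997, -0.0], [-0.003, 0.0, -1.0]]
force: [-1.2, 2.5, 7.8]
opening: 0.542
grasp_force: 30.0
```

Emit:
{"fn": "apply_moves", "kwargs": {
  "steps": [
    [[0,0,0,0,0,0,0.5],[0,0,0,0,0,0,0.5],[0,0,0,0,0,0,0.5],[0,0,-5,0,0,0,0.5],[0,0,-11,0,0,0,0.5],[0,0,-12.5,0,0,0,0.2],[-1,5,-12.5,0,0,0,0.2],[-2,10,-12.5,0,0,0,0.2],[-2.5,15,-12.5,0,0,0,0.2],[-3,20,-12.5,0,0,0,0.2],[-3.2,21.3,-12.5,0,0,0,0.2],[-3.2,21.3,-12.5,0,0,0,0.2],[-3.2,21.3,-12.5,0,0,0,0.2]]
  ]
}}

```text
time_s: 30.1
position: [0.57, 0.1421, 0.2715]
tcp_rot: [[-0.997, 0.077, -0.001], [0.077, 0.997, -0.001], [0.001, -0.001, -1.0]]
force: [0.2, 0.2, 0.1]
opening: 0.601
grasp_force: 0.0
```

```bash
python3 - <<'E'
from h import *
s=bot.read_state();W=bot.camera_model("wrist"); w=bot.capture("wrist");print(s['position'])
u,v=proj(W,(.572,.144,.209)).astype(int);print(u,v)
for a,x,y,c in blob(w,(40,60,40),(85,255,255),(u-40,v-40,u+40,v+35),60): print(a,x,y,cv2.boundingRect(c),plane(W,x,y,.209).round(4))
cv2.imwrite("pics/w9.png",w)
E
```

```text
[0.57004344 0.14212935 0.27152281]
325 218
2064.5 323.09752159522077 214.59788487930894 (300, 186, 49, 56) [0.5691 0.1425 0.209 ]
```

View pics/w9.png

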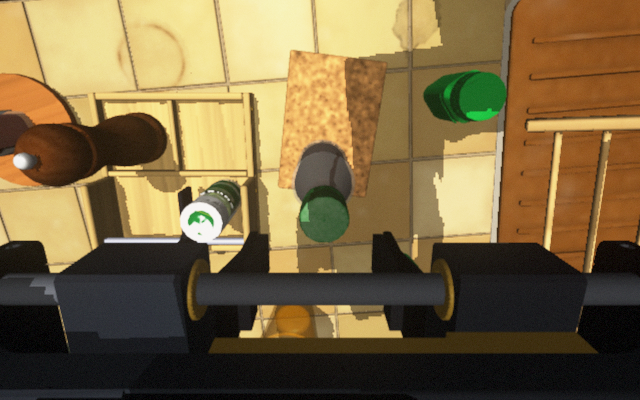

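The wrist view shows the bottle cap at (324,214) and the mill standing in the -y compartment (foot at (140,135)). Now fetch the bottle.

Emit:
{"fn": "apply_moves", "kwargs": {
  "steps": [
    [[-0.1,0.05,4,0,0,0,0.2],[-0.1,0.05,8.3,0,0,0,0.2],[-0.1,0.05,8.3,0,0,0,0.2],[-0.1,0.05,8.3,0,0,0,-1],[-0.1,0.05,8.3,0,0,0,-1],[-0.1,0.05,8.3,0,0,0,-1],[-0.1,0.05,8.3,0,0,0,-1],[-0.1,0.05,8.3,0,0,0,-1],[-0.1,0.05,8.3,0,0,0,-1]]
  ]
}}

```text
time_s: 31.28
position: [0.5729, 0.1443, 0.1909]
tcp_rot: [[-0.997, 0.076, 0.004], [0.076, 0.997, 0.0], [-0.004, 0.001, -1.0]]
force: [-0.9, 0.7, 6.7]
opening: 0.391
grasp_force: 30.1
```

Emit:
{"fn": "apply_moves", "kwargs": {
  "steps": [
    [[0,0,-1,0,0,0,-1],[0,0,-4,0,0,0,-1],[0,0,-8,0,0,0,-1],[0,0,-8,0,0,0,-1],[2.5,-4,-8,0,0,0,-1],[3.5,-8,-8,0,0,0,-1],[3.5,-12,-8,0,0,0,-1],[3.5,-12.7,-8,0,0,0,-1],[3.5,-12.7,-8,0,0,0,-1],[3.5,-12.7,-8,0,0,0,-1],[3.5,-12.7,-5,0,0,0,-1],[3.5,-12.7,-3,0,0,0,-1],[3.5,-12.7,-1.6,0,0,0,-1],[3.5,-12.7,-0.9,0,0,0,-1],[3.5,-12.7,-0.7,0,0,0,-1],[3.5,-12.7,-0.5,0,0,0,-1],[3.5,-12.7,-0.5,0,0,0,-1]]
  ]
}}

```text
time_s: 33.4
position: [0.5309, 0.0199, 0.1993]
tcp_rot: [[-0.997, 0.076, 0.011], [0.076, 0.997, -0.001], [-0.011, -0.0, -1.0]]
force: [-2.4, 2.1, 17.8]
opening: 0.384
grasp_force: 31.0
```

Emit:
{"fn": "apply_moves", "kwargs": {
  "steps": [
    [[0,0,-0.2,0,0,0,-1],[0,0,-0.3,0,0,0,-1],[0,0,-0.3,0,0,0,0.1],[0,0,-0.3,0,0,0,0.1],[0,0,-0.3,0,0,0,0.1],[0,0,-4,0,0,0,0.1],[0,0,-9,0,0,0,0.1],[3,5,-10,0,0,0,0.1],[5,12,-10,0,0,0,0.1],[8,20,-10,0,0,0,0.1],[8,26,-10,0,0,0,0.1],[8,26,-10,0,0,0,0.1]]
  ]
}}

```text
time_s: 34.9
position: [0.4662, 0.2882, 0.2939]
tcp_rot: [[-0.997, 0.073, 0.0], [0.073, 0.997, 0.001], [-0.0, 0.001, -1.0]]
force: [-0.2, -0.0, -0.8]
opening: 0.55
grasp_force: 0.0
```

```bash
python3 - <<'E'
from h import *
t=bot.capture("top");a=bot.capture("scene");T=bot.camera_model("top")
a1=cv2.resize(t[175:285,290:460],(640,414),interpolation=cv2.INTER_CUBIC)[:300]
cv2.imwrite("pics/v10.png",np.vstack([cv2.resize(t[175:285,240:460],(600,300),interpolation=cv2.INTER_CUBIC),cv2.resize(a[160:310,210:510],(600,300),interpolation=cv2.INTER_CUBIC)]))
E
```

```text
(no output)
```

View pics/v10.png

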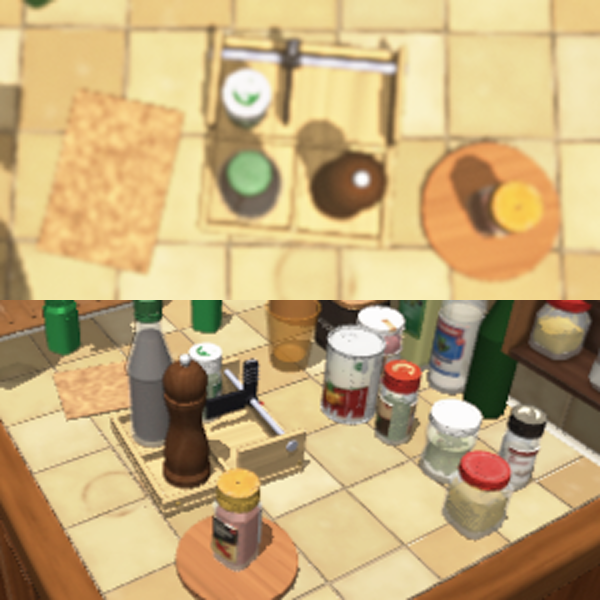

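The last picture shows the bottle at (248,175) and mill (352,185) back in their compartments, the yellow pot upright on the board (515,207), the stop at the mark (291,55), and the white pot and amber glass where they were.

```bash
python3 -c "
from rig import bot
print(bot.hand_in())"
```

```text
the job is handed in; nothing more can be done
None
```

I handed the job in at about 35 s. The yellow-capped pot is on the board, the bottle and mill are back in their own compartments, and the white pot and glass are untouched. The stop covers the red mark; one camera had it exactly in line, the other 1–2 mm short, and I did not correct it.

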